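# Sweep the crisp flatbreads off the cooling rack into the pan

### The job

The three small crisp flatbreads on the slatted cooling rack have cooled: sweep them along the slats with your fingers, off the end of the rack and into the steel pan that stands against it. Slide them, do not pick them up. Leave the seed shaker standing where it is on the rack, and do not disturb the red bowl.

Things in the scene. Friction and masses are not known exactly. Their poses are not given: they have to be found in the camera images.
- rack: low wooden cooling rack, fixed to the bench: 310 mm wide (its x) and 360 mm long (its y), seven slats running along y, their tops 80 mm above the bench. Slats are 30 mm wide with 10 mm gaps. The long sides (x = -140 and +140 mm inside) have boards 15 mm thick standing 20 mm above the slat tops; both ends (y = -180 and +180 mm) are open with no edge. Origin: on the bench under the middle of the rack; z up.
- pan: stainless steel pan, fixed, 325 mm (its x) by 176 mm (its y) over the rim and 65 mm high; inside 299 by 150 mm, floor 3 mm above the bench. It stands at one end of the rack, either the +y or the -y end, with its rim (15 mm lower than the slat tops) tucked 12 mm under the slat ends, so what goes over that end falls in. Origin: on the bench under its middle; axes parallel to the rack's.
- bread_1: small round crisp flatbread 1, a flat rigid disc 62 mm across and 13 mm thick, about 30 g, lying on the slats near the rack's -x side board. Origin: centre of its underside; z up through its thickness.
- bread_2: small round crisp flatbread 2, a flat rigid disc 62 mm across and 13 mm thick, about 30 g, lying on the slats near the rack's +x side board. Origin: centre of its underside; z up through its thickness.
- bread_3: small round crisp flatbread 3, a flat rigid disc 62 mm across and 13 mm thick, about 30 g, lying on the slats near the rack's long centre line, in the half of the rack the shaker is not in, so the shaker may stand between it and the pan. Origin: centre of its underside; z up through its thickness.
- shaker: seed shaker, an amber glass cylinder with a steel cap, 44 mm across, 60 mm tall, 160 g, standing loose on the slats near the rack's long centre line. Bystander. Origin: centre of its underside; z up.
- bowl: round red plastic bowl, 136 mm across the rim, 60 mm high, standing on the bench off the end of the rack that has no pan. Bystander. Origin: centre of its underside.
Mind the look-alikes: they are no part of the job. Leave any black or green look-alike of the bread_2 alone.

How it is judged (in metres and radians):
At the end, for the whole second after the job is handed in: All three flatbreads lie at rest inside the pan, flat, leaning or on top of one another: their centres within its walls and below its rim. The shaker still stands upright on the rack within 20 mm of where it stood, and the bowl is within 20 mm of its place (x of bread_1 in the frame of pan between -0.15 and 0.15 m and y of bread_1 in the frame of pan between -0.075 and 0.075 m and z of each of bread_1, bread_2, bread_3 in the frame of pan below 0.06 m and linear speed of each of bread_1, bread_2, bread_3 below 0.03 m/s and x of bread_2 in the frame of pan between -0.15 and 0.15 m and y of bread_2 in the frame of pan between -0.075 and 0.075 m and x of bread_3 in the frame of pan between -0.15 and 0.15 m and y of bread_3 in the frame of pan between -0.075 and 0.075 m and distance of each of shaker, bowl from where it was at the start of the episode below 0.02 m and angle between shaker's own z axis and vertical below 0.15 rad); the robot touches nothing.
It fails at once if a flatbread was lifted: it rose more than 12 mm off the slats (height (world z) of any of bread_1, bread_2, bread_3 above 0.092 m).
It fails at once if the seed shaker was shifted by more than 20 mm or tipped (distance of shaker from where it was at the start of the episode above 0.02 m or angle between shaker's own z axis and vertical above 0.35 rad).
It fails at once if the red bowl was shifted by more than 20 mm (distance of bowl from where it was at the start of the episode above 0.02 m).
It also fails if it takes over 64 s, if anything falls off the work surface, if the arm or the gripper's body presses on something with over 40 N, if the wrist force passes 120 N, or if a joint passes its speed limit or range.

### The arm

A 7-joint arm with a two-finger parallel gripper is mounted at the origin on the work surface. World frame = base frame: x ahead of the robot, y to its left, z up, the work surface at z = 0. Lengths are in m, angles in degrees, forces in N, time in s.
With the tool pointing down it reaches from about 0.425 to 0.875 m from the base axis. Payload 4.7 kg.
Tool frame: the origin (TCP) lies at the very end of the fingers, on their centre line; the grasp point (between the pads) lies 19 mm behind it (grip_point_offset is the distance from the TCP to the grasp point, in m); z points along the fingers, x is the direction in which the jaws open and shut, and the axes are right-handed (so a half turn about z gives the same grasp; the last joint's range is limited). The gripper opens to 87 mm and grips with 3 to 60 N. Pads are 19 mm wide; open, the fingers measure 117 mm over their backs; the gripper's body (75 mm by 190 mm) begins 51 mm behind the grasp point.
Start: joints at [78.1, 18.392, -4.016, 83.108, 1.295, 78.541, -3.26], TCP at [0.143, -0.634, 0.223] pointing down, gripper open.
Joint ranges: [-163.93, 163.93], [-17.29, 119.83], [-79.2, 71.16], [3.27, 140.29], [-89.18, 269.18], [5.43, 117.66], [-154.24, 154.24]. Speed limits (degrees/s): [147.25, 147.25, 180, 180, 180, 180, 180].

### API

Orientations are given as [roll, pitch, yaw] about the fixed x, y, z axes, in that order (R = Rz(yaw) Ry(pitch) Rx(roll)).
In Python, from workcell import * gives the robot as it stands. The module is installed in compiled form; this text tells all that it offers.
- The arm moves only by the tool jog_arm, never from a script. Its argument "moves" is one flat list of numbers, 7 for each row, row after row: the turn, a rotation vector about the tool's x, y, z in rad, then the shift along the tool's x, y, z in mm, then the finger opening in mm, from 0 to 87. In form: [ax, ay, az, tx, ty, tz, jaw, ax, ay, az, tx, ty, tz, jaw, ...]. A call has 1 to 8 rows; each row shifts and turns the commanded pose from where the row before left it, along the tool's axes as they then stand; what a row does not reach is not made up. A row lasts 1/12 s, in which the tool goes at most 41.7 mm and 7.16 degrees, less where a joint would pass 70% of its speed; a pose out of reach is approached as far as the arm can. A call with a gripper value outside its range is refused whole. The fingers move at their own pace and stop on an object; "grip_force" is the grip in N (left out, the last holds). Time passes only in rows, so rows that do not move let the fingers close. It gives the time, the measured TCP pose, the force and the opening at its end, in the units of the state.
- read_state(): the state, without advancing time (a new reading comes with each control period).
- get_image(name): name is "side" or "top" or "wrist"; returns a dict with "frame" (400x640x3 uint8, red, green, blue), "intrinsics" (3x3 intrinsics, pixels), "camera_from_world" (4x4, takes a point from world to camera coordinates); the wrist camera has in their place "mount" (4x4, takes a point from camera to tool coordinates, whose origin is the TCP and whose axes are the tool frame's). Camera axes: x right, y up, looking along -z (the intrinsics and any distortion apply to the point x, -y, -z); pixel columns grow to the right and rows downward; lengths in m; the calibration is good to about 2 mm. A picture is of the moment at which its call begins: read the wrist's pose just before it. There is no depth.
- hand_in(): hands the job in, once; it reports no verdict.
The state is a dict: "clock": time; "q": joint angles; "qvel": joint speeds; "joint_torque": joint torques, N m; "eef_pos": TCP position; "eef_rot": TCP orientation; "force": force on the tool from outside, world axes, zero at the start; "moment": the same for the moment, N m; "finger_gap": finger opening in m.
Only numpy, scipy, OpenCV 4.12 (cv2) and the standard library are available. Lean on these libraries where they do the work, as an engineer would, in place of code of your own. Each camera call takes 0.05 s, during which the arm holds its last target.

## Working session

There is one attempt and no reset: what is moved stays moved. The work goes in short steps, Python scripts to look and compute and a tool call to move; the robot and the scene stay as the last step left them, time stands still between calls to the robot, and variables do not carry over. Pictures are saved under pics/ and viewed, and the job is handed in when it is done.

Besides the shell and the picture viewer there is one more tool, called after "Call:" as name(argument=value, ...) on one line, values as JSON. jog_arm: Moves the arm, as the interface text tells. Its arguments: {"type":"object","properties":{"moves":{"type":"array","items":{"type":"number"}},"grip_force":{"type":"number"}},"required":["moves"]}

```bash
mkdir -p pics; cat > h.py <<'E'
from workcell import *
import numpy as np, cv2
def save(n,fn):
    d=get_image(n); cv2.imwrite('pics/'+fn,cv2.cvtColor(d['frame'],cv2.COLOR_RGB2BGR)); return d
E
python3 - <<'E'
from h import *
s=read_state(); print(s)
for n in ('top','side','wrist'):
    d=save(n,n+'0.png'); np.savez('pics/'+n+'0.npz',**{k:v for k,v in d.items()}); print(n,[ (k,v) for k,v in d.items() if k!='frame'])
E
```

```text
{'clock': 0.0, 'q': array([78.1017185 , 18.43789582, -4.01670405, 83.17389476,  1.29532937,
       78.53886762, -3.25824535]), 'qvel': array([-0.00434284, -0.04314463,  0.01275785, -0.01870848,  0.0148179 ,
        0.05609427,  0.13268277]), 'joint_torque': array([-2.05087149e-04, -4.91285992e+01, -4.03963253e-01, -3.12527740e+01,
       -6.38463395e-02,  4.35392931e-02,  1.72442733e-04]), 'eef_pos': array([ 0.14281222, -0.63357027,  0.22148367]), 'eef_rot': array([ 1.79994434e+02,  1.05396061e-01, -7.72890633e+01]), 'force': array([ 0.32353291, -0.46134688, -0.3958605 ]), 'moment': array([ 0.05262444, -0.02076377, -0.00106471]), 'finger_gap': 0.08717939299221605}
top [('intrinsics', array([[405.93031346,   0.        , 326.58274915],
       [  0.        , 405.93031346, 200.51601584],
       [  0.        ,   0.        ,   1.        ]])), ('camera_from_world', array([[ 0.01891003, -0.99982043,  0.00123026, -0.00520147],
       [ 0.97531217,  0.01871724,  0.220036  , -0.60325474],
       [-0.22001952, -0.00296099,  0.97549098, -0.84680669],
       [ 0.        ,  0.        ,  0.        ,
[... 294 characters left out ...]
733, -0.6578367 ,  0.74885723, -0.10334652],
       [-0.09643599,  0.74263126,  0.66272084, -0.78843907],
       [ 0.        ,  0.        ,  0.        ,  1.        ]]))]
wrist [('intrinsics', array([[330.30670838,   0.        , 323.06297704],
       [  0.        , 330.30670838, 199.61884089],
       [  0.        ,   0.        ,   1.        ]])), ('mount', array([[ 9.99999697e-01, -2.08863428e-04, -7.49307724e-04,
        -1.54121369e-04],
       [-3.92401801e-04, -9.67179951e-01, -2.54092085e-01,
        -6.95040818e-02],
       [-6.71644864e-04,  2.54092302e-01, -9.67179741e-01,
        -1.62171977e-01],
       [ 0.00000000e+00,  0.00000000e+00,  0.00000000e+00,
         1.00000000e+00]]))]
```

View pics/top0.png

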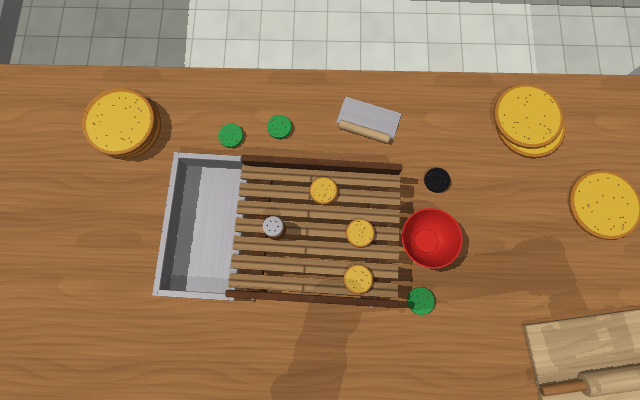

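View pics/side0.png

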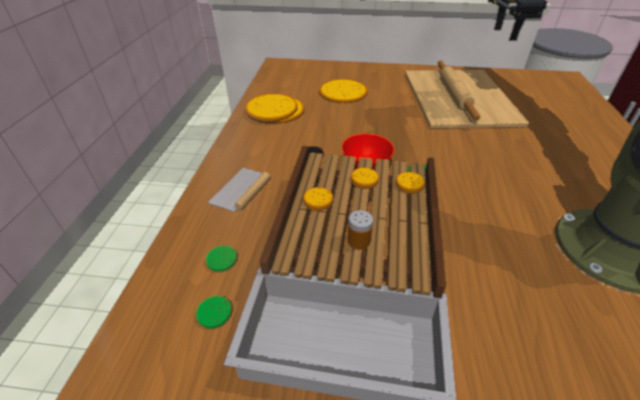

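The top view shows the pan at the left (+y) end. The breads are at (324,191), (361,233) and (358,279), the shaker cap is at (273,227) and the bowl is at (432,239). The shaker stands between the middle bread and the pan. Next I'll measure them.

```bash
cat >> h.py <<'E'
def ray(d,u,v):
    K=d['intrinsics'];T=d['camera_from_world'];R=T[:3,:3]
    c=np.array([(u-K[0,2])/K[0,0],-(v-K[1,2])/K[1,1],-1.]); return -R.T@T[:3,3], R.T@c
def onz(d,u,v,z):
    o,r=ray(d,u,v); return o+r*(z-o[2])/r[2]
def tri(a,b):
    (o1,r1),(o2,r2)=a,b; A=np.stack([r1,-r2],1); t=np.linalg.lstsq(A,o2-o1,rcond=None)[0]
    p,q=o1+r1*t[0],o2+r2*t[1]; return (p+q)/2,np.linalg.norm(p-q)
def blobs(d,lo,hi,amin=80):
    h=cv2.cvtColor(d['frame'],cv2.COLOR_RGB2HSV); m=cv2.inRange(h,lo,hi)
    m=cv2.morphologyEx(m,cv2.MORPH_CLOSE,np.ones((5,5)))
    n,_,st,c=cv2.connectedComponentsWithStats(m)
    return [(c[i].round(1),st[i]) for i in range(1,n) if st[i,4]>amin]
E
python3 - <<'E'
from h import *
D={n:np.load(f'pics/{n}0.npz') for n in('top','side')}
B={}
for n in D:
    h=cv2.cvtColor(D[n]['frame'],cv2.COLOR_RGB2HSV); 
    for nm,(u,v) in (dict(b=(358,279)) if n=='top' else dict(b=(365,177))).items(): print(n,h[v-2:v+3:2,u-8:u+9:4].tolist())
    B[n]=[b for b in blobs(D[n],(18,150,120),(32,255,255))]
    for b in B[n]: print(n,b)
    for b in blobs(D[n],(0,180,80),(4,255,255)): print('red',n,b)
pairs=[((324,191),(318,198)),((361,233),(365,177)),((358,279),(410,182))]
nn=lambda n,p:min((b[0] for b in B[n]),key=lambda c:np.hypot(*(c-p)))
for a,b in pairs:
    a=nn('top',a);b=nn('side',b); print(a,b,tri(ray(D['top'],*a),ray(D['side'],*b)), onz(D['top'],*a,.091),onz(D['side'],*b,.091))
E
python3 - <<'E'
import cv2
for n,(x0,x1,y0,y1) in dict(top=(140,480,140,320),side=(220,480,130,400)).items():
    i=cv2.imread(f'pics/{n}0.png')[y0:y1,x0:x1]; s=min(800/(x1-x0),600/(y1-y0)); cv2.imwrite(f'pics/{n}0z.png',cv2.resize(i,None,fx=s,fy=s,interpolation=2)); print(n,s)
E
```

```text
top [[[22, 169, 214], [22, 168, 214], [22, 171, 213], [22, 169, 214], [22, 170, 214]], [[22, 172, 194], [22, 170, 213], [22, 169, 213], [22, 172, 210], [22, 170, 214]], [[20, 174, 169], [21, 174, 191], [22, 170, 213], [21, 171, 192], [22, 170, 214]]]
top (array([530.4, 119.6]), array([ 498,   86,   65,   68, 3416], dtype=int32))
top (array([117.7, 120.8]), array([  86,   91,   65,   61, 3083], dtype=int32))
top (array([606.4, 204.1]), array([ 574,  173,   66,   63, 3268], dtype=int32))
top (array([323. , 189.6]), array([311, 178,  25,  25, 490], dtype=int32))
top (array([359.7, 232.3]), array([347, 220,  26,  26, 531], dtype=int32))
top (array([357.8, 278.7]), array([345, 266,  27,  27, 565], dtype=int32))
red top (array([431.7, 237.8]), array([ 402,  208,   61,   61, 2873], dtype=int32))
side [[[21, 243, 214], [21, 243, 214], [22, 243, 217], [21, 243, 215], [22, 243, 221]], [[21, 243, 213], [22, 243, 221], [22, 243, 221], [22, 243, 220], [21, 243, 213]], [[22, 243, 221], [22, 244, 222], [22, 244, 223], [22, 244, 222], [22, 243, 220]]]
side (array([342.9,  89.7]), array([320,  79,  4
[... 320 characters left out ...]
], dtype=int32))
red side (array([367.6, 147.3]), array([ 343,  134,   50,   34, 1028], dtype=int32))
[323.  189.6] [317.8 196.5] (array([0.62162762, 0.01466231, 0.09032796]), np.float64(0.0018191525359425992)) [0.62239231 0.01458201 0.091     ] [0.6206087 0.0157492 0.091    ]
[359.7 232.3] [364.5 175.8] (array([ 0.52846668, -0.06637244,  0.09023817]), np.float64(0.0014556413762535872)) [ 0.52908368 -0.06642083  0.091     ] [ 0.52777651 -0.06514373  0.091     ]
[357.8 278.7] [410.1 180.2] (array([ 0.43000766, -0.06238512,  0.09055165]), np.float64(0.0016795119266292673)) [ 0.43081546 -0.06252455  0.091     ] [ 0.42929269 -0.06158768  0.091     ]
top 2.3529411764705883
side 2.2222222222222223
```

View pics/top0z.png

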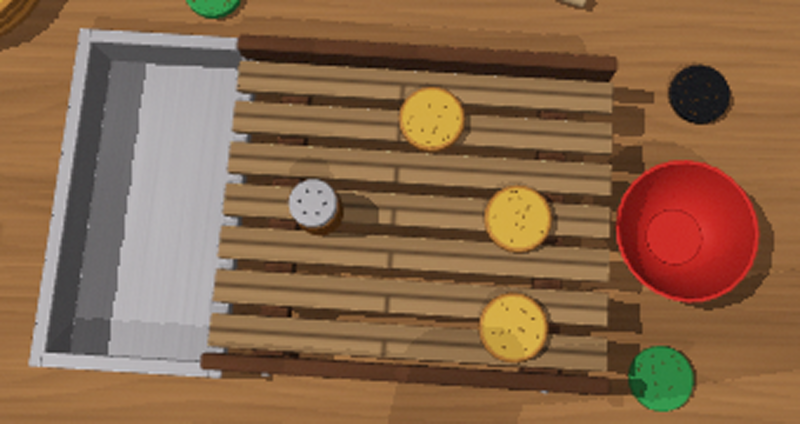

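View pics/side0z.png

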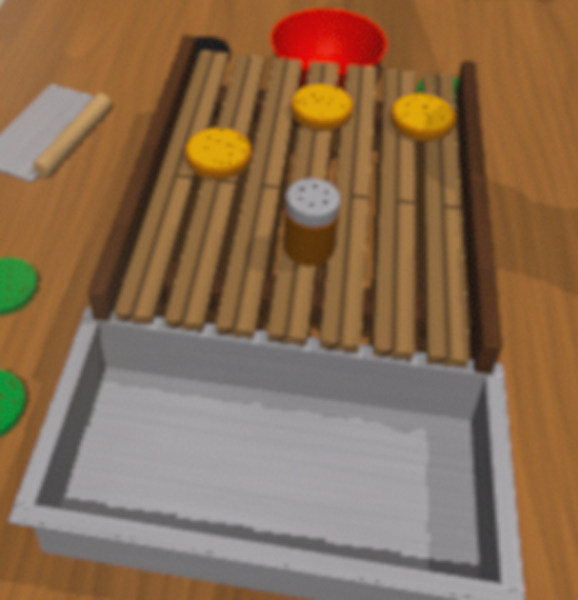

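```bash
python3 - <<'E'
from h import *
D={n:np.load(f'pics/{n}0.npz') for n in('top','side')}
T,S=D['top'],D['side']
zt=lambda u,v:(140+u/2.353-.3,140+v/2.353-.3)
zs=lambda u,v:(220+u/2.222-.3,130+v/2.222-.3)
for nm,p in dict(TL=(240,62),L2=(236,100),L4=(224,183),L7=(210,315),TR=(612,85),R4=(611,205),R7=(607,340)).items(): print(nm,onz(T,*zt(*p),.08).round(4))
for nm,p in dict(boardTL=(240,52),boardTR=(616,72),boardBL=(203,354),boardBR=(609,375)).items(): print('top',nm,onz(T,*zt(*p),.1).round(4))
print('side slat ends', [onz(S,*zs(*p),.08).round(4) for p in [(120,315),(465,358)]])
print('side board inner top', [onz(S,*zs(*p),.1).round(4) for p in [(105,315),(197,40),(478,360),(462,65)]])
# shaker cap
print('shaker cap', onz(T,*zt(314,203),.14), onz(S,*zs(313,192),.14), tri(ray(T,*zt(314,203)),ray(S,*zs(313,192))))
print('bowl',onz(T,431.7,237.8,.06))
for u in (402,463): print(onz(T,u,238,.06))
print('pan outer far', [onz(T,*zt(*p),.065).round(4) for p in [(80,30),(30,366)]])
# line fits of slats gaps: direction
E
```

```text
TL [0.6766 0.1997 0.08  ]
L2 [0.6387 0.2011 0.08  ]
L4 [0.5583 0.207  0.08  ]
L7 [0.4367 0.2114 0.08  ]
TR [ 0.6605 -0.1574  0.08  ]
R4 [ 0.5444 -0.1541  0.08  ]
R7 [ 0.4213 -0.1479  0.08  ]
top boardTL [0.6802 0.1959 0.1   ]
top boardTR [ 0.6673 -0.1578  0.1   ]
top boardBL [0.4021 0.2104 0.1   ]
top boardBR [ 0.3909 -0.1457  0.1   ]
side slat ends [array([0.6721, 0.2063, 0.08  ]), array([0.4112, 0.2136, 0.08  ])]
side board inner top [array([0.6781, 0.2226, 0.1   ]), array([ 0.6644, -0.1458,  0.1   ]), array([0.4072, 0.2288, 0.1   ]), array([ 0.3877, -0.1332,  0.1   ])]
shaker cap [0.53154299 0.11397697 0.14      ] [0.53149219 0.11400691 0.14      ] (array([0.53151836, 0.11398263, 0.13998416]), np.float64(5.4209681111836835e-05))
bowl [ 0.52434954 -0.22907994  0.06      ]
[ 0.52264231 -0.16300117  0.06      ]
[ 0.52523057 -0.2986965   0.06      ]
pan outer far [array([0.7111, 0.3628, 0.065 ]), array([0.3885, 0.3755, 0.065 ])]
```

Call:
jog_arm(moves=[0,0,-0.119,0,0,0,40,0,0,-0.119,0,0,0,40,0,0,-0.119,0,0,0,40,0,0,-0.119,0,0,0,40,0,0,-0.119,0,0,0,40,0,0,-0.119,0,0,0,40,0,0,-0.119,0,0,0,40,0,0,-0.119,0,0,0,40], grip_force=10)

```text
clock: 0.82
eef_pos: [0.1429, -0.6338, 0.2221]
eef_rot: [-180.0, 0.0, -22.4]
force: [-0.7, 0.4, 1.1]
finger_gap: 0.0442
```

Call:
jog_arm(moves=[0,0,-0.119,0,0,0,40,0,0,-0.119,0,0,0,40,0,0,-0.119,0,0,0,40,0,0,0,0,0,0,40])

```text
clock: 1.15
eef_pos: [0.1428, -0.6339, 0.2221]
eef_rot: [-180.0, 0.0, -2.1]
force: [0.2, -0.2, 0.3]
finger_gap: 0.0402
```

Call:
jog_arm(moves=[0,0,0,22.7,-30.9,0,40,0,0,0,22.7,-30.9,0,40,0,0,0,22.7,-30.9,0,40,0,0,0,22.7,-30.9,0,40,0,0,0,22.7,-30.9,0,40,0,0,0,22.7,-30.9,0,40,0,0,0,22.7,-30.9,0,40,0,0,0,22.7,-30.9,0,40])

```text
clock: 1.82
eef_pos: [0.3351, -0.3927, 0.2226]
eef_rot: [180.0, 0.0, -2.5]
force: [1.2, -0.6, 0.7]
finger_gap: 0.0401
```

Call:
jog_arm(moves=[0,0,0,22.7,-30.9,0,40,0,0,0,22.7,-30.9,0,40,0,0,0,22.7,-30.9,0,40,0,0,0,22.7,-30.9,0,40,0,0,0,22.7,-30.9,0,40,0,0,0,22.7,-30.9,0,40,0,0,0,22.7,-30.9,0,40,0,0,0,22.7,-30.9,0,40])

```text
clock: 2.48
eef_pos: [0.5264, -0.1531, 0.2227]
eef_rot: [180.0, -0.0, -2.5]
force: [0.7, -1.7, -0.1]
finger_gap: 0.04
```

Call:
jog_arm(moves=[0,0,0,22.7,-30.9,0,40,0,0,0,22.7,-30.9,0,40,0,0,0,22.7,-30.9,0,40,0,0,0,22.7,-30.9,0,40,0,0,0,0,0,0,40,0,0,0,0,0,0,40])

```text
clock: 2.98
eef_pos: [0.6218, -0.0311, 0.2219]
eef_rot: [-179.9, 0.1, -2.1]
force: [-0.0, -0.4, 0.3]
finger_gap: 0.0399
```

Call:
jog_arm(moves=[0,0,0,-1.5,4,35,40,0,0,0,0,0,35,40,0,0,0,0,0,35,40,0,0,0,0,0,22,40,0,0,0,0,0,0,40,0,0,0,0,0,0,40])

```text
clock: 3.48
eef_pos: [0.6185, -0.0404, 0.0948]
eef_rot: [180.0, 0.1, -2.5]
force: [0.0, 0.3, 0.3]
finger_gap: 0.04
```

```bash
python3 - <<'E'
from h import *
print(read_state()['eef_pos'],read_state()['force'])
save('side','side1.png');d=save('wrist','wrist1.png')
E
```

```text
[ 0.6184524  -0.04039916  0.09479977] [0.04526932 0.34504978 0.29038763]
```

View pics/wrist1.png

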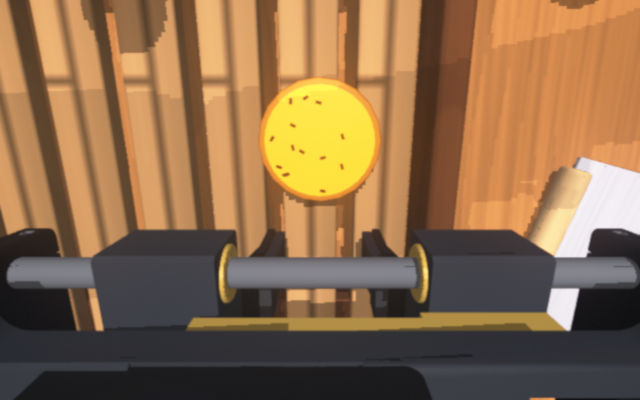

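View pics/side1.png

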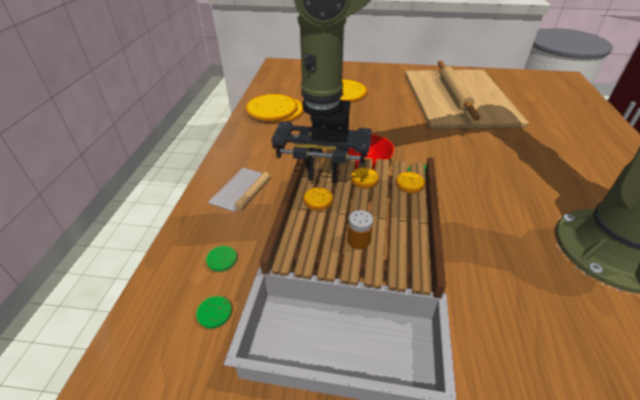

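The wrist view shows bread_1 at (320,139), centred between the fingers, with nothing between it and the pan. I'll lower and sweep.

Call:
jog_arm(moves=[0,0,0,0,0,8,40,0,0,0,0,0,3,40,0,0,0,0,-6,0,40,0,0,0,0,-8,0,40,0,0,0,0,-12,0,40,0,0,0,0,-14,0,40,0,0,0,0,-14,0,40,0,0,0,0,-14,0,40])

```text
clock: 4.25
eef_pos: [0.6224, 0.0319, 0.0848]
eef_rot: [-180.0, -0.0, -2.2]
force: [0.2, 0.4, 0.4]
finger_gap: 0.0403
```

Call:
jog_arm(moves=[0,0,0,0,-16,0,40,0,0,0,0,-16,0,40,0,0,0,0,-16,0,40,0,0,0,0,-16,0,40,0,0,0,0,-16,0,40,0,0,0,0,-16,0,40])

```text
clock: 4.75
eef_pos: [0.6259, 0.1277, 0.0846]
eef_rot: [-180.0, -0.0, -2.2]
force: [-0.3, 0.3, 0.7]
finger_gap: 0.0402
```

```bash
python3 - <<'E'
from h import *
print(read_state()['eef_pos'],read_state()['force'])
save('wrist','wrist2.png')
E
```

```text
[0.62592919 0.12767778 0.08464737] [-0.27907286  0.34125497  0.72739618]
```

View pics/wrist2.png

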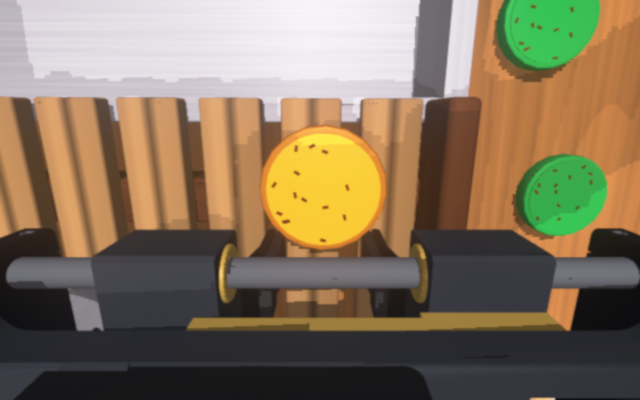

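The wrist view shows bread_1 at (323,187), nested between the fingers and close to the rack end. I'll push on over the edge.

Call:
jog_arm(moves=[0,0,0,0,-14,0,40,0,0,0,0,-16,0,40,0,0,0,0,-16,0,40,0,0,0,0,-16,0,40,0,0,0,0,-16,0,40,0,0,0,0,-10,0,40,0,0,0,0,0,0,40])

```text
clock: 5.38
eef_pos: [0.6288, 0.2168, 0.0846]
eef_rot: [-179.9, 0.0, -2.1]
force: [-0.1, 0.9, 0.1]
finger_gap: 0.04
```

```bash
python3 - <<'E'
from h import *
print(read_state()['eef_pos'],read_state()['force'])
save('side','side3.png')
E
```

```text
[0.62881565 0.21681379 0.08464706] [-0.13184766  0.94827017  0.13264394]
```

View pics/side3.png

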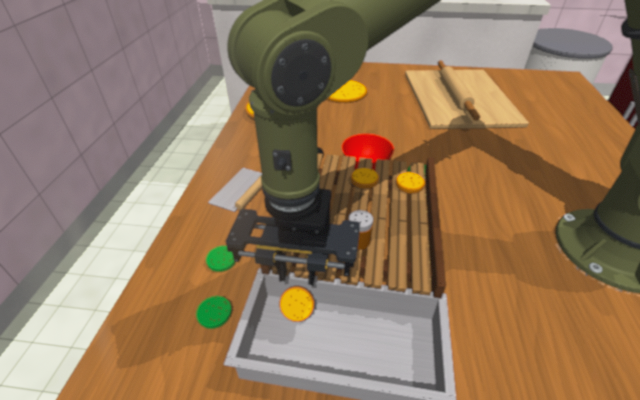

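Bread_1 is at (297,304) in the side view, inside the pan. I'll lift and go behind the middle bread.

Call:
jog_arm(moves=[0,0,0,0,0,-37,44,0,0,0,0,0,-37,44,0,0,0,0,0,-36,44,0,0,0,-12,37,0,44,0,0,0,-12,37,0,44,0,0,0,-12,37,0,44,0,0,0,-12,37,0,44,0,0,0,-12,37,0,44])

```text
clock: 6.1
eef_pos: [0.5613, 0.0272, 0.1944]
eef_rot: [179.9, 0.0, -2.4]
force: [0.6, -1.3, -0.6]
finger_gap: 0.0442
```

Call:
jog_arm(moves=[0,0,0,-12,37,0,44,0,0,0,-12,37,0,44,0,0,0,-12,37,0,44,0,0,0,-12,37,0,44,0,0,0.116,0,0,0,44,0,0,0.116,0,0,0,44,0,0,0.117,0,0,0,44,0,0,0,0,0,0,44])

```text
clock: 6.77
eef_pos: [0.5078, -0.1171, 0.1947]
eef_rot: [179.9, -0.0, -22.6]
force: [-0.2, 0.1, -0.5]
finger_gap: 0.044
```

```bash
python3 - <<'E'
from h import *
s=read_state();print(s['eef_pos'],s['eef_rot'],s['force'])
save('side','side4.png')
d=save('wrist','wrist4.png')
E
```

```text
[ 0.50781037 -0.11708393  0.19468855] [ 1.79934810e+02 -1.38650121e-02 -2.26195017e+01] [-0.17599003  0.07468405 -0.51900915]
```

View pics/side4.png

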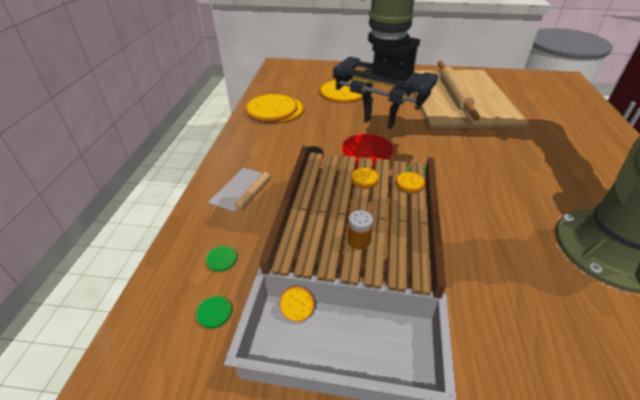

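View pics/wrist4.png

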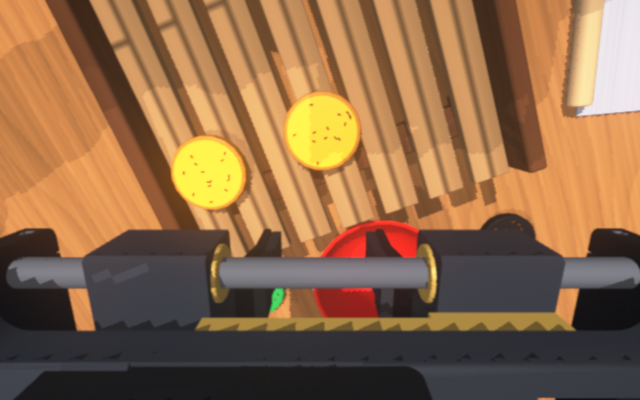

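Bread_1 is settled in the pan at (297,304) in the side view. In the wrist view bread_3 is at (322,131), centred between the fingers and pointed toward the free +x lane. I'll descend and push.

Call:
jog_arm(moves=[0,0,0,0,0,36,44,0,0,0,0,0,36,44,0,0,0,0,0,28,44,0,0,0,0,0,10,44,0,0,0,0,-8,0,44,0,0,0,0,-8,0,44,0,0,0,0,-8,0,44,0,0,0,3.5,-15,0,44])

```text
clock: 7.53
eef_pos: [0.5271, -0.081, 0.0857]
eef_rot: [179.9, -0.1, -22.3]
force: [0.5, -0.5, 0.6]
finger_gap: 0.044
```

Call:
jog_arm(moves=[0,0,0,3.5,-15,0,44,0,0,0,3.5,-15,0,44,0,0,0,3.5,-15,0,44,0,0,0,3.5,-15,0,44,0,0,0,0,0,0,44])

```text
clock: 7.95
eef_pos: [0.5648, -0.0259, 0.0862]
eef_rot: [-179.8, -0.2, -22.0]
force: [1.4, 1.1, 0.3]
finger_gap: 0.0439
```

```bash
python3 - <<'E'
from h import *
s=read_state();print(s['eef_pos'],s['eef_rot'],s['force'])
d=save('wrist','wrist5.png')
E
```

```text
[ 0.56477897 -0.02588647  0.08623863] [-1.79791621e+02 -1.65776301e-01 -2.19732205e+01] [1.382101   1.05427941 0.30652978]
```

View pics/wrist5.png

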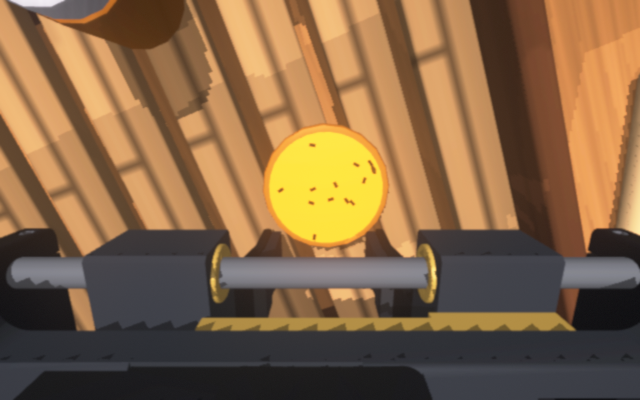

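The bread is nested at (326,185) and the shaker is well to the left. Continuing.

Call:
jog_arm(moves=[0,0,0,3.5,-15,0.7,44,0,0,0,3.5,-15,0.7,44,0,0,0,3.5,-15,0.6,44,0,0,0,3.5,-15,0,44,0,0,0,2,-9,0,44,0,0,0,0,0,0,44])

```text
clock: 8.5
eef_pos: [0.604, 0.0292, 0.0832]
eef_rot: [-179.9, -0.0, -22.2]
force: [-0.8, -0.4, 0.1]
finger_gap: 0.0439
```

```bash
python3 - <<'E'
from h import *
s=read_state();print(s['eef_pos'],s['eef_rot'],s['force'])
d=save('wrist','wrist6.png')
E
```

```text
[0.60400011 0.0291861  0.08318817] [-1.79914968e+02 -4.87293368e-02 -2.21561217e+01] [-0.77183392 -0.40763836  0.07858315]
```

View pics/wrist6.png

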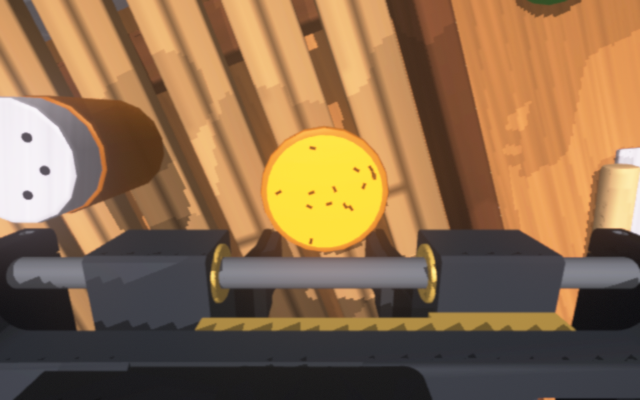

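The bread is nested at (325,188) and the shaker is clear on the left. Next I'll push straight along the slats, raising the tool slightly to clear the shaker.

Call:
jog_arm(moves=[0,0,0,-2,-8,-1,44,0,0,0,-4,-13,-1,44,0,0,0,-5,-14,0,44,0,0,0,-5,-14,0,44,0,0,0,-5,-14,0,44,0,0,0,-5,-14,0,44,0,0,0,0,0,0,44])

```text
clock: 9.13
eef_pos: [0.6075, 0.1137, 0.0851]
eef_rot: [-179.8, 0.0, -22.0]
force: [-0.3, 1.4, -0.2]
finger_gap: 0.0442
```

```bash
python3 - <<'E'
from h import *
s=read_state();print(s['eef_pos'],s['eef_rot'],s['force'])
d=save('wrist','wrist7.png')
E
```

```text
[0.60751468 0.11366245 0.08506633] [-1.79840581e+02  4.51714767e-02 -2.19912167e+01] [-0.27247843  1.38122858 -0.16724071]
```

View pics/wrist7.png

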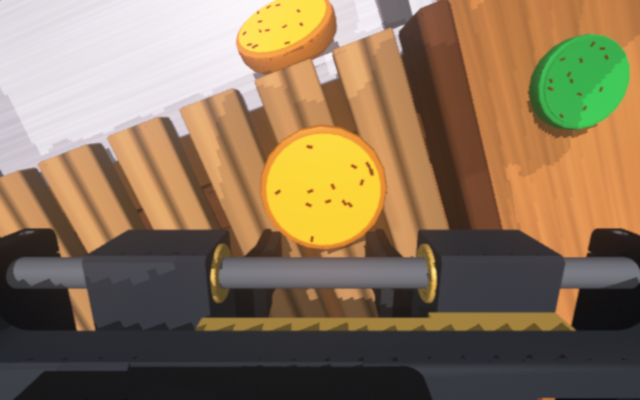

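Bread_3 is at (323,188). Bread_1 leans on the near pan wall ahead, at (287,35). I'll finish this push faster so that bread_3 drops beyond it.

Call:
jog_arm(moves=[0,0,0,-5,-14,0,44,0,0,0,-7,-20,0,44,0,0,0,-9,-26,0,44,0,0,0,-9,-26,0,44,0,0,0,-4,-10,0,44,0,0,0,0,0,0,44,0,0,0,0,0,0,44])

```text
clock: 9.77
eef_pos: [0.6133, 0.209, 0.0843]
eef_rot: [179.9, -0.0, -22.3]
force: [-0.6, -0.5, -0.6]
finger_gap: 0.044
```

```bash
python3 - <<'E'
from h import *
s=read_state();print(s['eef_pos'],s['eef_rot'],s['force'])
save('side','side8.png')
d=save('wrist','wrist8.png')
E
```

```text
[0.61328148 0.2090282  0.08428993] [ 1.79907070e+02 -1.44496725e-02 -2.22741356e+01] [-0.62734235 -0.46826837 -0.61694207]
```

View pics/wrist8.png

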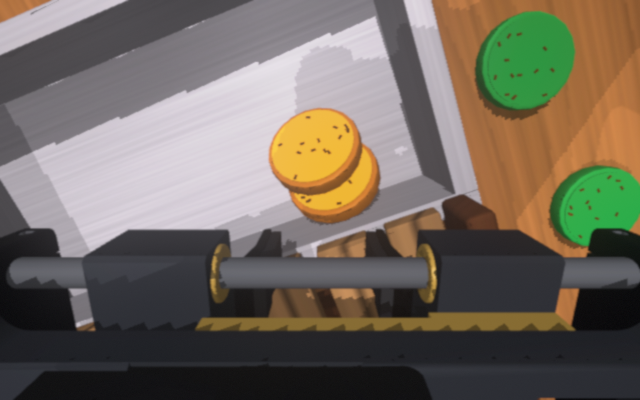

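View pics/side8.png

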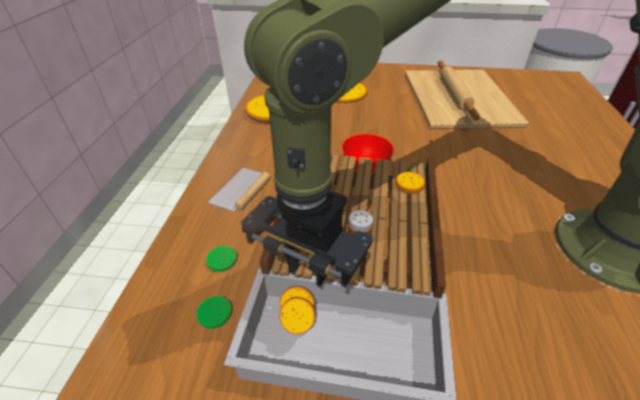

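Both breads are in the pan, with bread_3 resting on bread_1 (wrist view (318,150) and (338,183)). Next is bread_2.

Call:
jog_arm(moves=[0,0,0,0,0,-37,24,0,0,0,0,0,-37,24,0,0,0,0,0,-37,24,0,0,-0.116,0,0,0,24,0,0,-0.116,0,0,0,24,0,0,-0.117,0,0,0,24,0,0,0,-17,32.5,0,24,0,0,0,-17,32.5,0,24])

```text
clock: 10.53
eef_pos: [0.5762, 0.1457, 0.1945]
eef_rot: [-179.9, 0.1, -2.2]
force: [1.0, -1.8, 1.0]
finger_gap: 0.024
```

Call:
jog_arm(moves=[0,0,0,-17,32.5,0,24,0,0,0,-17,32.5,0,24,0,0,0,-17,32.5,0,24,0,0,0,-17,32.5,0,24,0,0,0,-17,32.5,0,24,0,0,0,-17,32.5,0,24,0,0,0,-17,32.5,0,24,0,0,0,-17,32.5,0,24])

```text
clock: 11.2
eef_pos: [0.4284, -0.1111, 0.1959]
eef_rot: [179.9, -0.0, -2.5]
force: [1.0, -0.8, -0.5]
finger_gap: 0.0243
```

Call:
jog_arm(moves=[0,0,0,0,0,0,24,0,0,0,0,0,0,24])

```text
clock: 11.37
eef_pos: [0.4288, -0.1113, 0.1957]
eef_rot: [179.9, -0.0, -2.8]
force: [0.3, 1.3, -0.2]
finger_gap: 0.0238
```

```bash
python3 - <<'E'
from h import *
s=read_state();print(s['eef_pos'],s['eef_rot'],s['force'],s['q'])
d=save('wrist','wrist9.png')
E
```

```text
[ 0.42875144 -0.11134514  0.19570565] [ 1.79912028e+02 -1.84602941e-03 -2.77382483e+00] [ 0.28338011  1.28072895 -0.24045778] [ 50.8097474   -5.83611227 -37.0027236  111.82990104  -3.58213881
  72.84940053  12.2326373 ]
```

View pics/wrist9.png

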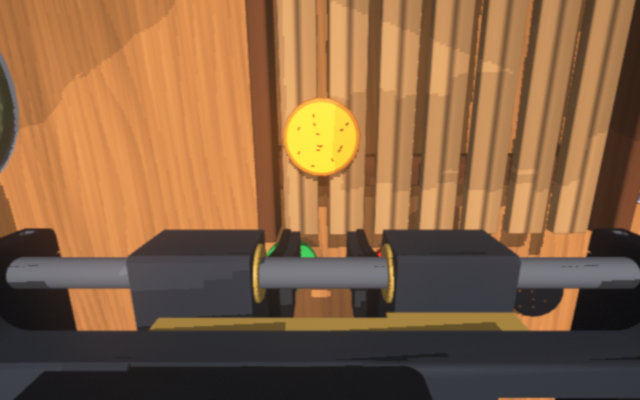

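Bread_2 is at (322,137), centred between the fingers, with the side board just left of them. Descending.

Call:
jog_arm(moves=[0,0,0,1.5,0,36,24,0,0,0,0,0,36,24,0,0,0,0,0,24,24,0,0,0,0,0,8,24,0,0,0,0,0,6,24,0,0,0,0,-6,0,24,0,0,0,0,-8,0,24,0,0,0,0,0,0,24])

```text
clock: 12.08
eef_pos: [0.434, -0.0918, 0.0871]
eef_rot: [180.0, -0.2, -2.2]
force: [-0.1, 0.9, -0.3]
finger_gap: 0.0241
```

```bash
python3 - <<'E'
from h import *
s=read_state();print(s['eef_pos'],s['eef_rot'],s['force'],s['q'])
d=save('wrist','wrist10.png')
E
```

```text
[ 0.43404386 -0.09182948  0.08707257] [ 1.79986422e+02 -1.51144143e-01 -2.15489044e+00] [-0.13671544  0.8716717  -0.25276553] [ 48.48411633   1.63952422 -39.99722934 119.34496056   1.22235734
  59.25288381   5.7213165 ]
```

View pics/wrist10.png

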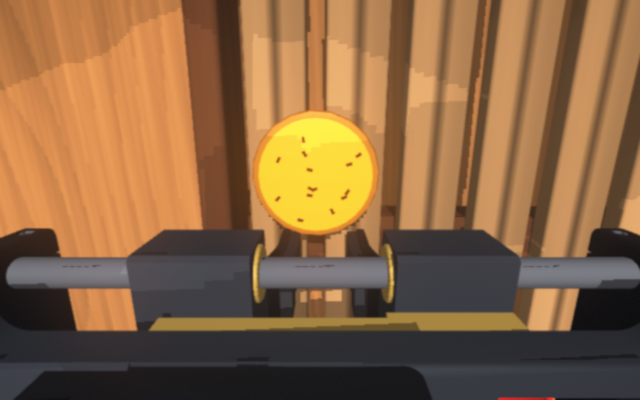

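Bread_2 is at (316,173), about 3 mm left of the finger centre. I'll correct by 2 mm and push.

Call:
jog_arm(moves=[0,0,0,-2,-6,2,24,0,0,0,0,-10,0,24,0,0,0,0,-14,0,24,0,0,0,0,-14,0,24,0,0,0,0,-14,0,24,0,0,0,0,-14,0,24,0,0,0,0,-14,0,24,0,0,0,0,-14,0,24])

```text
clock: 12.8
eef_pos: [0.4345, 0.0075, 0.0839]
eef_rot: [180.0, -0.0, -2.3]
force: [-0.0, -1.0, -0.4]
finger_gap: 0.0241
```

```bash
python3 - <<'E'
from h import *
s=read_state();print(s['eef_pos'],s['eef_rot'],s['force'],s['q'])
d=save('wrist','wrist11.png')
E
```

```text
[0.43449825 0.0075339  0.08386671] [ 1.79968282e+02 -3.36635677e-02 -2.27653681e+00] [-0.02122685 -1.01409098 -0.38307691] [ 42.00329088   0.94205614 -46.21702815 120.38831614   0.83524902
  58.93264153  -6.9170995 ]
```

View pics/wrist11.png

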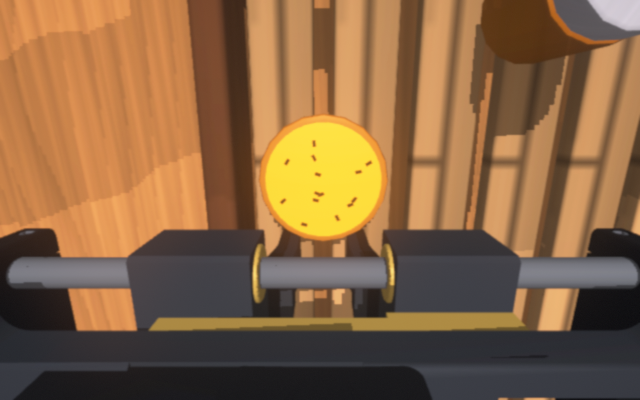

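Bread_2 is nested at (323,177) and the shaker is well clear at the upper right. Continuing, slightly higher.

Call:
jog_arm(moves=[0,0,0,0,-10,-1,24,0,0,0,0,-14,-1,24,0,0,0,0,-14,0,24,0,0,0,0,-14,0,24,0,0,0,0,-14,0,24,0,0,0,0,-14,0,24,0,0,0,0,-14,0,24,0,0,0,0,-14,0,24])

```text
clock: 13.52
eef_pos: [0.4388, 0.1146, 0.0857]
eef_rot: [180.0, -0.0, -2.3]
force: [0.0, -0.5, -0.4]
finger_gap: 0.024
```

```bash
python3 - <<'E'
from h import *
s=read_state();print(s['eef_pos'],s['eef_rot'],s['force'],s['q'])
d=save('wrist','wrist12.png')
E
```

```text
[0.43883689 0.11457762 0.08570291] [ 1.79965559e+02 -1.58161633e-02 -2.34333231e+00] [ 0.04293113 -0.47472545 -0.35844616] [ 33.68289707   4.64878391 -52.69633669 117.7840126    4.3364758
  59.46440554 -23.47195103]
```

View pics/wrist12.png

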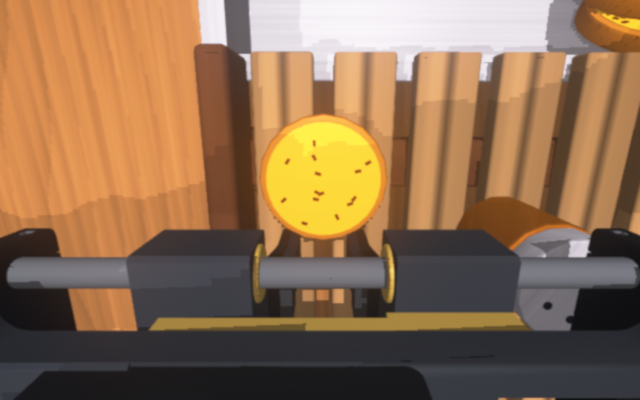

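Bread_2 is still nested at (323,177). The lane drops inside the pan wall, so I'll finish the push.

Call:
jog_arm(moves=[0,0,0,0,-12,0,24,0,0,0,0,-16,0,24,0,0,0,0,-20,0,24,0,0,0,0,-22,0,24,0,0,0,0,-22,0,24,0,0,0,0,-10,0,24,0,0,0,0,0,0,24,0,0,0,0,0,0,24])

```text
clock: 14.23
eef_pos: [0.4427, 0.2158, 0.0854]
eef_rot: [180.0, 0.0, -2.2]
force: [0.0, -1.0, -0.1]
finger_gap: 0.0238
```

Call:
jog_arm(moves=[0,0,0,0,0,-37,24,0,0,0,0,0,-37,24,0,0,0,0,0,-37,24,0,0,0,0,30,0,24,0,0,0,0,37,0,24,0,0,0,0,37,0,24,0,0,0,0,37,0,24,0,0,0,0,37,0,24])

```text
clock: 14.9
eef_pos: [0.435, 0.0347, 0.1969]
eef_rot: [179.9, -0.1, -2.4]
force: [0.5, -0.3, 0.2]
finger_gap: 0.024
```

Call:
jog_arm(moves=[0,0,0,0,37,0,24,0,0,0,0,37,0,24,0,0,0,0,37,0,24,0,0,0,0,37,0,24,0,0,0,0,37,0,24,0,0,0,0,0,0,24])

```text
clock: 15.4
eef_pos: [0.4256, -0.1561, 0.1963]
eef_rot: [179.8, 0.0, -3.0]
force: [-1.4, -0.5, -0.4]
finger_gap: 0.0244
```

```bash
python3 - <<'E'
from h import *
s=read_state();print(s['eef_pos'],s['force'])
t=save('top','top13.png');d=save('side','side13.png')
for b in blobs(d,(18,150,120),(32,255,255)): print('side',b)
for b in blobs(t,(18,150,120),(32,255,255)): print('top',b)
for b in blobs(t,(0,180,80),(4,255,255)): print('red',b)
T0=np.load('pics/top0.npz')['frame'].astype(int); S0=np.load('pics/side0.npz')['frame'].astype(int)
print('shaker diff',abs(T0-t['frame'])[215:245,260:290].max(2).mean(),abs(S0-d['frame'])[205:250,342:378].max(2).mean())
E
```

```text
[ 0.4256213  -0.1560672   0.19631264] [-1.44039401 -0.48706993 -0.39670391]
side (array([343. ,  89.6]), array([320,  79,  47,  23, 832], dtype=int32))
side (array([274.6, 106.5]), array([ 246,   94,   58,   27, 1168], dtype=int32))
side (array([296.5, 310.1]), array([ 280,  288,   34,   45, 1250], dtype=int32))
side (array([404.7, 324.5]), array([388, 307,  35,  36, 976], dtype=int32))
top (array([530.4, 119.6]), array([ 498,   86,   65,   68, 3418], dtype=int32))
top (array([117.7, 120.8]), array([  86,   91,   65,   61, 3087], dtype=int32))
top (array([606.4, 204.1]), array([ 574,  173,   66,   63, 3271], dtype=int32))
top (array([224.9, 190.7]), array([215, 179,  21,  25, 398], dtype=int32))
top (array([219.6, 270.7]), array([210, 259,  20,  25, 387], dtype=int32))
red (array([432.3, 214.4]), array([409, 208,  46,  15, 368], dtype=int32))
red (array([425.8, 243.8]), array([418, 238,  20,  13, 213], dtype=int32))
shaker diff 7.073333333333333 6.340123456790123
```

View pics/top13.png

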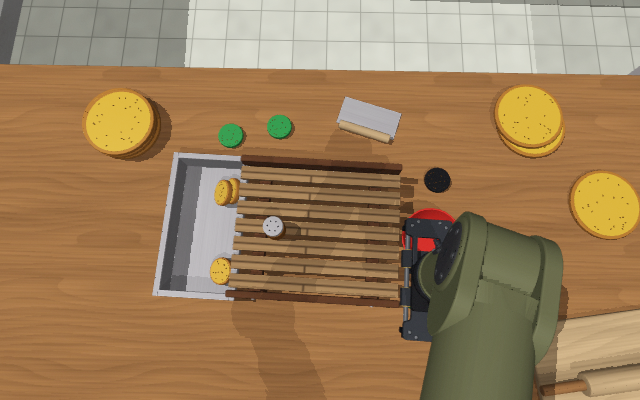

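View pics/side13.png

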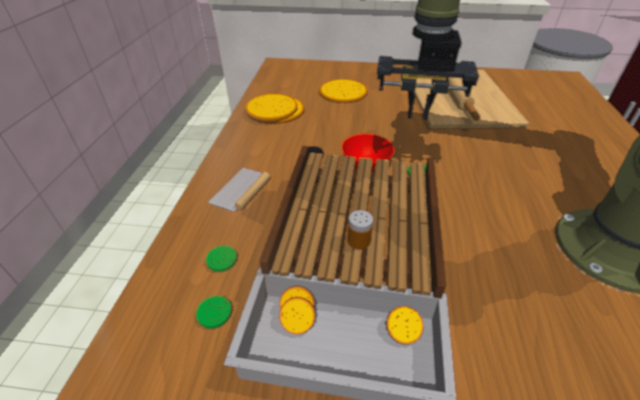

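The rack is empty apart from the shaker, and all three breads are in the pan. I'll check their heights and that they are at rest.

Call:
jog_arm(moves=[0,0,0,0,0,0,24,0,0,0,0,0,0,24,0,0,0,0,0,0,24,0,0,0,0,0,0,24,0,0,0,0,0,0,24,0,0,0,0,0,0,24])

```text
clock: 16.0
eef_pos: [0.4285, -0.1462, 0.1966]
eef_rot: [180.0, 0.0, -2.2]
force: [-0.1, 0.3, 0.4]
finger_gap: 0.0238
```

```bash
python3 - <<'E'
from h import *
t=save('top','top14.png');d=save('side','side14.png')
for n,i in(('top',t),('side',d)):
    for b in blobs(i,(18,150,120),(32,255,255)): print(n,b[0])
print('b2',tri(ray(t,219.6,270.7),ray(d,404.7,324.5)))
a=t['frame'][170:290,195:255]; b=d['frame'][280:350,260:440]
cv2.imwrite('pics/z14.png',cv2.cvtColor(np.vstack([cv2.resize(np.hstack([a[20*0:50],a[75:125]]) if 0 else a[:50],(600,250))if 0 else cv2.resize(a[:45],(600,300))[:, :],cv2.resize(b,(600,233))]),cv2.COLOR_RGB2BGR))
for z in (.02,.04,.06): print(z,onz(d,297,316,z).round(3),onz(t,221.5,192.5,z).round(3))
E
```

```text
top [530.4 119.6]
top [117.7 120.8]
top [606.4 204.1]
top [224.9 190.7]
top [219.6 270.7]
side [343.   89.6]
side [274.6 106.5]
side [296.6 310.1]
side [404.7 324.5]
b2 (array([0.44437218, 0.24622016, 0.02475699]), np.float64(0.0010886362646785094))
0.02 [0.627 0.25  0.02 ] [0.629 0.257 0.02 ]
0.04 [0.624 0.262 0.04 ] [0.624 0.252 0.04 ]
0.06 [0.621 0.274 0.06 ] [0.619 0.246 0.06 ]
```

View pics/z14.png

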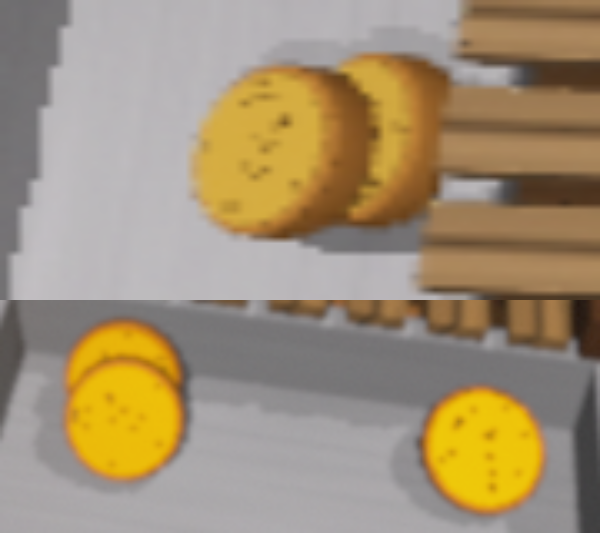

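```bash
python3 - <<'E'
from h import *
d=get_image('side')
print([b[0] for b in blobs(d,(0,180,80),(4,255,255))],'was 367.6 147.3')
t=get_image('top')
f0=np.load('pics/top0.npz')['frame']
g=lambda f:cv2.cvtColor(f,cv2.COLOR_RGB2GRAY)
for n,i,(r,c) in (('top',t,(212,258)),('side',d,(208,344))):
    tm=g(np.load(f'pics/{n}0.npz')['frame'])[r:r+32,c:c+32]; m=cv2.matchTemplate(g(i['frame'])[r-15:r+47,c-15:c+47],tm,cv2.TM_CCOEFF_NORMED)
    print('shaker shift px',n,np.array(cv2.minMaxLoc(m)[3])-15,m.max())
print(hand_in())
E
```

```text
[array([367.6, 147.7])] was 367.6 147.3
shaker shift px top [0 0] 0.9994148
shaker shift px side [0 0] 0.9912266
the job is handed in; nothing more can be done
None
```

All three flatbreads are in the pan, and I handed the job in at about 16 s of the 64 s allowed. No verdict was reported back.

I swept each bread between the two partly open fingers. Bread_1 and bread_2 went straight along the slats. Bread_3 went diagonally around the shaker through the lane bread_1 had left free, then straight off the end.

**Last checks:**
- **Position:** All three breads are in the pan. Bread_2 is centred about 25 mm above the bench. Bread_3 rests on bread_1 at about 30 mm, and bread_1 leans on the near wall. I did not measure bread_1's height separately; I judged it from the picture.
- **At rest:** The breads' pixel positions did not change over the last 0.6 s.
- **Shaker:** It had moved 0 pixels in both the top and side views.
- **Bowl:** It had moved 0.4 pixels in the side view. In the top view the arm hid part of it, so that view could not confirm it.
- **Forces:** Readings after each move stayed at about 2 N or less per axis.

No check failed or disagreed.

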